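# Turn up the warming case's guarded dial

### The job

The pies are getting cold: slide open the clear lid that covers the heat dial of the warming case, leaving the other lid shut, and turn the recessed dial clockwise (seen from above) all the way up to its end stop. The guard bar over the dial lets it be turned only part of the way in one grip, so let go and take it again. Then slide that lid fully shut again, without disturbing the things standing around.

Things in the scene. Friction and masses are not known exactly. Their poses are not given: they have to be found in the camera images.
- case: Fixed counter warming case; origin on the counter, x away from the robot, y to its left. Spans x -140 to 170, y -280 to 280 mm; rim 150 mm high. A wall at y = 0 parts two bays, each under a clear sliding lid: one holds the heat dial, the other a tray of pies (which is which varies). Far deck (x 100 to 170 mm, 150 mm high) carries two small loose things.
- lid_left (a joint): Position in m of the lower clear lid (its top 142 mm above the counter), which covers the left bay: 0 fully shut, grows as it slides towards the case's -y, under the right lid, to its stop at 0.19. It takes about 2 N to slide and stays where it is left.
- lid_right (a joint): Position in m of the upper clear lid (its top 149 mm above the counter), which covers the right bay: 0 fully shut, grows as it slides towards the case's +y, over the left lid, to its stop at 0.19. It takes about 2 N to slide and stays where it is left.
- lid_left_pull (a point): Point on the left lid's upright aluminium pull, 12 mm below its top edge. The pull is a rib 100 mm long (case's x), 12 mm thick (case's y), top 192 mm above the counter. Shut, it stands at x = -15, y = 225 mm of the case; it moves with the lid. Fully open, its face is 24 mm from the edge of the upper lid.
- lid_right_pull (a point): Point on the right lid's upright aluminium pull, 12 mm below its top edge: a rib 100 mm long (case's x), 12 mm thick (case's y), top 192 mm above the counter. Shut, it stands at x = -15, y = -225 mm of the case; it moves with the lid.
- dial_centre (a point): Point on the dial's upright axis at the height to grip, 96 mm above the counter. Round black fluted knob, 60 mm in diameter, sides from 72 to 112 mm above the counter, a white line on top. It stands in the middle of a square well 124 mm wide each way (along the case's axes) in a steel block: well floor 62 mm, block top 126 mm above the counter.
- guard_bar (a point): Middle of the top of the fixed steel bar across the well, right over the dial's axis: runs along the case's y, 20 mm wide (case's x), from 118 to 126 mm above the counter. Fingers go in one on the robot's side of it, one on the far side; one grip turns the dial about 1.7 rad before they meet the bar. A fully open lid clears its bay from 80 to 270 mm out from the case's middle.
- dial (a joint): Angle of the dial in rad: grows clockwise seen from above, from 0 to the end stop at 2.8 (full heat). Starts between 0 and 0.4. Stiff: 0.12 N m to turn, stays where it is left.
- shaker: loose steel shaker, 44 mm across, 70 mm tall, standing on the far deck of the case. Leave it where it is; origin at the middle of its underside.
- card_stand: loose blank price card in a wooden foot, 26 x 70 mm, 45 mm tall, standing on the far deck of the case. Leave it where it is; origin at the middle of its underside.
- big_pie: loose round pie on a card disc 190 mm across, 46 mm tall, on the counter to the right of the case. Leave it where it is; origin at the middle of its underside.
- pastry_box: loose cardboard box 160 x 160 x 80 mm on the counter to the left of the case. Leave it where it is; origin at the middle of its underside.
- mug: loose white mug, 80 mm across, 95 mm tall, on the counter at the left. Leave it where it is; origin at the middle of its underside.
- spatula: loose spatula lying on the counter at the right. Leave it where it is.

How it is judged:
By the outcome, as a careful person would: the job done as asked, in the order asked, and still so for the second after the job is handed in, with the robot touching nothing.
It also fails if it takes over 72 s, if anything falls off the work surface, if the arm or the gripper's body presses on something with over 40 N, if the wrist force passes 120 N, or if a joint passes its speed limit or range.

### The arm

A 6-joint arm with a two-finger parallel gripper is mounted at the origin on the work surface. World frame = base frame: x ahead of the robot, y to its left, z up, the work surface at z = 0. Lengths are in mm, angles in rad, forces in N, time in s.
With the tool pointing down it reaches from about 350 to 925 mm from the base axis. Payload 6.4 kg.
Tool frame: the origin (TCP) lies on the centre line of the jaws, within the pads' length; the fingertips stand env.finger_overhang ahead of it and the grasp point (between the pads) lies 2 mm behind it (env.finger_overhang is the distance from the TCP to the fingertips, in mm); z points along the fingers, y is the direction in which the jaws open and shut (so a half turn about z gives the same grasp; the last joint's range is limited). The gripper opens to 94 mm and grips with 3 to 60 N. Pads are 16 mm wide; open, the fingers measure 119 mm over their backs; the gripper's body (75 mm by 177 mm) begins 78 mm behind the grasp point.
Start: joints at [-1.431, 0.245, 1.558, -0, 1.339, -0.174], TCP at [200.644, -618.269, 222.455] pointing down, gripper open.
Joint ranges: [-3.13, 3.13], [-1.02, 2.26], [0.13, 2.54], [-0.95, 4.09], [0.21, 2.88], [-2.74, 2.74]. Speed limits (rad/s): [2.57, 2.57, 3.14, 3.14, 3.14, 3.14].

### API

Orientations are given as a unit quaternion [w, x, y, z].
In Python, from cell import env gives the robot as it stands.
- The arm moves only by the tool play_rows, never from a script. Its argument "steps" is text: rows parted by semicolons, each of 5 numbers parted by spaces: the closure, from 0 (fully open) to 1 (shut), then the shift along the tool's x, y, z in mm, then the turn about the tool's z in degrees. In form: hand x y z spin; .... A call has 1 to 20 rows; each row shifts and turns the commanded pose from where the row before left it, along the tool's axes as they then stand; what a row does not reach is not made up. A row lasts 1/10 s, in which the tool goes at most 50 mm and 8.59 degrees, less where a joint would pass 70% of its speed; a pose out of reach is approached as far as the arm can. A call with a gripper value outside its range is refused whole. The fingers move at their own pace and stop on an object; "squeeze" is the grip in N (left out, the last holds). Time passes only in rows, so rows that do not move let the fingers close. It gives the time, the measured TCP pose, the force and the opening at its end, in the units of the state.
- env.get_state(): the state, without advancing time (a new reading comes with each control period).
- env.grab_frame(name): name is "scene" or "top" or "wrist"; returns a dict with "color" (384x512x3 uint8, red, green, blue), "depth" (384x512 float32, mm along the optical axis (not along the pixel's ray), 0 where there is no reading), "intrinsics" (3x3 intrinsics, pixels), "distortion" ([k1, k2, p1, p2, k3] as OpenCV has them; the pictures are not rectified), "origin" and "attitude" of the camera in the world; the wrist camera has in their place "mount" (4x4, takes a point from camera to tool coordinates, whose origin is the TCP and whose axes are the flange's). Camera axes: x right, y up, looking along -z (the intrinsics and any distortion apply to the point x, -y, -z); pixel columns grow to the right and rows downward; lengths in mm; the calibration is good to about 2 mm. A picture is of the moment at which its call begins: read the wrist's pose just before it.
- env.sign_off(): hands the job in, once; it reports no verdict.
The state is a dict: "time": time; "joints": joint angles; "qd": joint speeds; "joint_efforts": joint torques, N m; "tool_pos": TCP position; "tcp_rot": TCP orientation; "contact_force": force on the tool from outside, world axes, zero at the start; "ft_torque": the same for the moment, N m; "finger_gap": opening from 0.0 (shut) to 1.0 (fully open).
Only numpy, scipy, OpenCV 4.12 (cv2) and the standard library are available. Lean on these libraries where they do the work, as an engineer would, in place of code of your own. Each camera call takes 0.05 s, during which the arm holds its last target. There are 200 camera calls.

## Working session

There is one attempt and no reset: what is moved stays moved. The work goes in short steps, Python scripts to look and compute and a tool call to move; the robot and the scene stay as the last step left them, time stands still between calls to the robot, and variables do not carry over. Pictures are saved under pics/ and viewed, about 8 in all and at most 12, crops included, and the job is handed in when it is done.

Besides the shell and the picture viewer there is one more tool, called after "Request:" by a JSON object that holds its "api" and its "payload", one argument or row to a line. play_rows: Moves the arm, as the interface text tells. Its arguments: {"type":"object","properties":{"steps":{"type":"string"},"squeeze":{"type":"number"}},"required":["steps"]}

```bash
mkdir -p pics; ls; cat > h.py <<'E'
import numpy as np, cv2
from scipy.spatial.transform import Rotation as R
from cell import env
def rot(q): return R.from_quat([q[1],q[2],q[3],q[0]]).as_matrix()
def att(a):
    a=np.array(a,float)
    return a if a.shape==(3,3) else rot(a)
def grab(n):
    s=env.get_state(); f=env.grab_frame(n)
    if 'mount' in f:
        M=np.array(f['mount']); T=np.eye(4); T[:3,:3]=rot(s['tcp_rot']); T[:3,3]=s['tool_pos']
        W=T@M; f['R']=W[:3,:3]; f['o']=W[:3,3]
    else: f['R']=att(f['attitude']); f['o']=np.array(f['origin'])
    return f
def rays(f,px):
    p=cv2.undistortPoints(np.array(px,float).reshape(-1,1,2),np.array(f['intrinsics']),np.array(f['distortion'])).reshape(-1,2)
    d=np.c_[p[:,0],-p[:,1],-np.ones(len(p))]
    return d@f['R'].T
def onz(f,px,z):
    d=rays(f,px); return f['o']+d*((z-f['o'][2])/d[:,2])[:,None]
def bydepth(f,px):
    d=rays(f,px); D=np.array([f['depth'][int(v),int(u)] for u,v in px]); return f['o']+d*D[:,None]
def cloud(f):
    h,w=f['depth'].shape; v,u=np.mgrid[:h,:w]
    return bydepth(f,np.c_[u.ravel(),v.ravel()]).reshape(h,w,3)
def save(f,n): cv2.imwrite('pics/'+n,f['color'][:,:,::-1])
E
python3 - <<'E'
from h import *
s=env.get_state();print({k:np.round(v,3) for k,v in s.items()},env.finger_overhang)
import pickle
fs={}
for n in('scene','top'):
    f=grab(n);fs[n]=f
    print(n,f['o'],np.round(f['R'],3).tolist(),f['distortion'])
im=np.vstack([fs['top']['color'],])
save(fs['top'],'top1.png');save(fs['scene'],'scene1.png')
pickle.dump(fs,open('f0.pkl','wb'))
E
```

```text
pics
{'time': np.float64(0.0), 'joints': array([-1.431,  0.246,  1.559, -0.   ,  1.339, -0.174]), 'qd': array([ 0.001,  0.   , -0.002,  0.001,  0.001, -0.   ]), 'joint_efforts': array([ 2.0000e-03, -4.1583e+01, -3.1461e+01,  6.9000e-02,  3.3000e-02,
       -0.0000e+00]), 'tool_pos': array([ 200.554, -617.684,  221.364]), 'tcp_rot': array([-0.001,  0.988,  0.156,  0.   ]), 'contact_force': array([-0.302, -0.408, -0.354]), 'ft_torque': array([-0.007, -0.041,  0.025]), 'finger_gap': np.float64(1.001)} 17.0
scene [1029.58785471  326.91271346 1977.25994787] [[-0.529, -0.809, 0.257], [0.849, -0.503, 0.163], [-0.003, 0.305, 0.952]] [-0.11423138  0.          0.          0.          0.        ]
top [ 230.15019888   19.12020311 1553.74872573] [[-0.065, 0.978, -0.2], [-0.998, -0.064, 0.014], [0.001, 0.2, 0.98]] [-0.01547813  0.          0.          0.          0.        ]
```

View pics/top1.png

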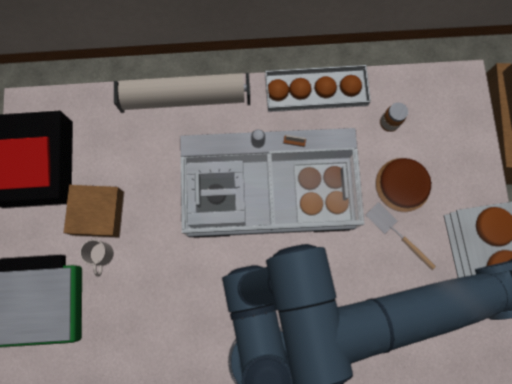

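View pics/scene1.png

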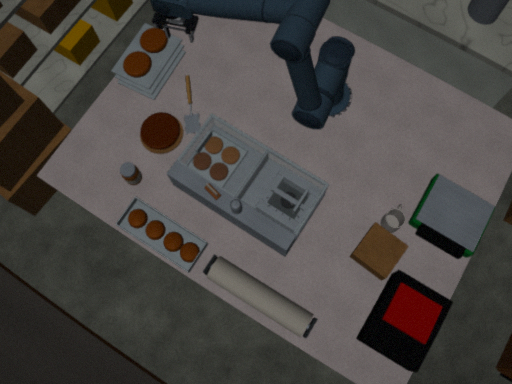

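The dial is in the left bay (top view about (217,194)), with pies in the right one. Next I'll fit the case pose from the depth.

```bash
python3 - <<'E'
from h import *
import pickle
fs=pickle.load(open('f0.pkl','rb'))
for n in fs:
    f=fs[n];P=cloud(f);z=P[...,2]
    m=(abs(z-150)<8)&(f['depth']>0)&(P[...,0]>300)&(P[...,0]<900)&(abs(P[...,1])<500)
    k,l,st,_=cv2.connectedComponentsWithStats(m.astype(np.uint8),connectivity=8)
    i=1+np.argmax(st[1:,4]); q=P[l==i]
    r=cv2.minAreaRect(q[:,:2].astype(np.float32)); print(n,len(q),r,np.median(q[:,2]),cv2.boxPoints(r).tolist())
f=fs['top']
c=cv2.resize(f['color'][115:245,165:375],None,fx=3.8,fy=3.8,interpolation=cv2.INTER_CUBIC)
cv2.imwrite('pics/crop.png',c[:,:,::-1])
E
```

```text
scene 7047 ((560.5969848632812, -54.4862060546875), (558.1000366210938, 315.5881042480469), 89.00895690917969) 148.0665991518647 [[398.00006103515625, -330.7652587890625], [713.5409545898438, -336.22369384765625], [723.1939086914062, 221.7928466796875], [407.65301513671875, 227.25128173828125]]
top 13432 ((558.9478759765625, -53.994415283203125), (557.9444580078125, 313.8714904785156), 88.94060516357422) 148.3280983819484 [[396.88104248046875, -330.01739501953125], [710.6989135742188, -335.82049560546875], [721.0147094726562, 222.028564453125], [407.19683837890625, 227.8316650390625]]
```

View pics/crop.png

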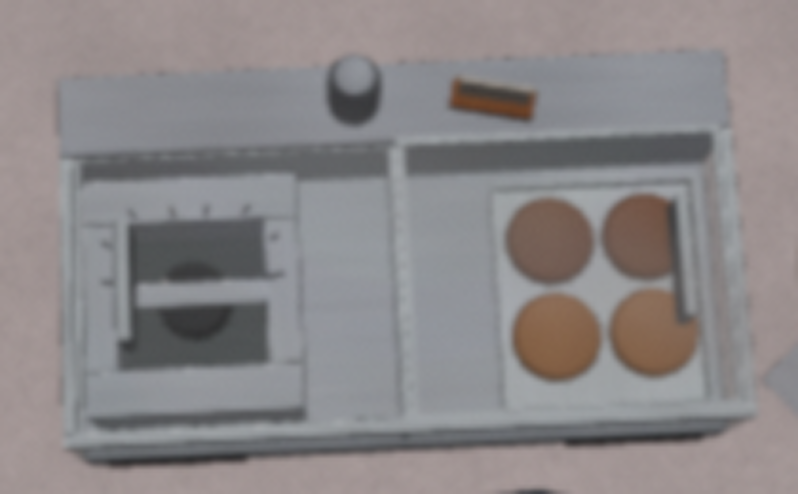

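```bash
cat >> h.py <<'E'
PSI=-0.0180; O=np.array([544.5,-54.0])
def setpose(o,psi):
    global O,PSI; O=np.array(o);PSI=psi
def w2c(p):
    p=np.atleast_2d(p);c,s=np.cos(PSI),np.sin(PSI);d=p[:,:2]-O
    return np.c_[d[:,0]*c+d[:,1]*s,-d[:,0]*s+d[:,1]*c,p[:,2]]
def c2w(p):
    p=np.atleast_2d(p);c,s=np.cos(PSI),np.sin(PSI)
    return np.c_[O[0]+p[:,0]*c-p[:,1]*s,O[1]+p[:,0]*s+p[:,1]*c,p[:,2]]
def tool(target=None,phi=None):
    s=env.get_state();Rm=rot(s['tcp_rot']);ph=np.degrees(np.arctan2(Rm[1,0],Rm[0,0]))
    print('t',s['time'],'tcp',np.round(s['tool_pos'],1),'case',np.round(w2c(s['tool_pos']),1),'phi',round(ph,1),'zax',np.round(Rm[:,2],3),'F',np.round(s['contact_force'],1),'T',np.round(s['ft_torque'],2),'gap',s['finger_gap'],'q',np.round(s['joints'],2))
    if target is not None: print('delta tool now',np.round(Rm.T@(np.array(target)-s['tool_pos']),1))
    if phi is not None:
        r=np.radians(phi); X=np.array([np.cos(r),np.sin(r),0]);Y=np.array([X[1],-X[0],0])
        if target is not None: d=np.array(target)-s['tool_pos'];print('delta in phi frame',round(X@d,1),round(Y@d,1),round(-d[2],1))
        print('spin',round(ph-phi,1))
E
python3 - <<'E'
from h import *
import pickle
fs=pickle.load(open('f0.pkl','rb'));f=fs['top']
full=lambda u,v:(165+(u+.5)/3.8-.5,115+(v+.5)/3.8-.5)
print('pull',w2c(onz(f,[full(122,218),full(124,342)],192)), 'rpull',w2c(onz(f,[full(674,205),full(686,318)],192)))
print('well corners',w2c(onz(f,[full(132,221),full(265,220),full(118,366),full(268,364)],126)))
print('bar',w2c(onz(f,[full(135,295),full(280,291)],126)))
print('shaker,card',w2c(onz(f,[full(355,72)],220)),w2c(onz(f,[full(493,100)],170)))
print('box,pie,mug',w2c(onz(f,[(93,211),(405,184),(97,252)],80)))
P=cloud(f);C=w2c(P.reshape(-1,3)).reshape(P.shape)
m=(C[...,2]>175)&(C[...,2]<200)&(abs(C[...,0]+15)<90)&(abs(C[...,1])<270)
q=C[m]
for s_ in(1,-1):
    k=q[q[:,1]*s_>0]; print(len(k),k.min(0) if len(k) else 0,k.max(0) if len(k) else 0,k.mean(0) if len(k) else 0)
t=c2w([-15,225,178])[0];print(t);tool(t,-1.03)
E
```

```text
pull [[ 36.25537645 223.72816101 192.        ]
 [-64.32980063 224.42300717 192.        ]] rpull [[  26.16163952 -217.42043147  192.        ]
 [ -66.05911655 -219.01748215  192.        ]]
well corners [[ 50.3272046  223.00196423 126.        ]
 [ 45.92503151 111.83229464 126.        ]
 [-71.9663484  237.42226317 126.        ]
 [-76.12065785 114.11010751 126.        ]]
bar [[-12.99768856 222.01111217 126.        ]
 [-15.2919587  101.75963112 126.        ]]
shaker,card [[139.93684512  32.70157545 220.        ]] [[127.56065924 -80.80949202 170.        ]]
box,pie,mug [[ -48.69083948  574.55535473   80.        ]
 [  -7.27392334 -442.56791957   80.        ]
 [-181.3732638   558.99688106   80.        ]]
142 [-64.88478334 217.65689682 175.8359568 ] [ 35.14100448 230.52163399 199.91391594] [-13.91353426 223.22862943 190.8389328 ]
158 [ -65.47693365 -232.54292104  175.09585956] [  34.93503889 -218.96735284  198.85151773] [ -16.4022814  -224.48426256  189.62138444]
[533.55221124 171.2335364  178.        ]
t 0.1 tcp [ 200.6 -617.8  221.5] case [[-333.7 -569.9  221.5]] phi 18.0 zax [-0.     0.002 -1.   ] F [ 0.   0.4 -0.6] T [ 0.03 -0.01  0.02] gap 1.0017658939061118 q [-1.43  0.25  1.56  0.    1.34 -0.17]
delta tool now [ 560.3 -647.6   44.7]
delta in phi frame 318.8 -794.8 43.5
spin 19.0
```

Request:
{"api": "play_rows", "payload": {
  "steps": "0 0 0 -15 6.3;0 0 0 -15 6.3;0 0 0 -10 6.4;0 16 -40 0 0;0 16 -40 0 0;0 16 -40 0 0;0 16 -40 0 0;0 16 -40 0 0;0 16 -40 0 0;0 16 -40 0 0;0 16 -40 0 0;0 16 -40 0 0;0 16 -40 0 0;0 16 -40 0 0;0 16 -40 0 0;0 16 -40 0 0;0 16 -40 0 0;0 16 -40 0 0;0 16 -40 0 0;0 0 0 0 0"
}}

```text
time: 2.1
tool_pos: [468.4, 20.9, 262.0]
tcp_rot: [-0.001, 1.0, -0.006, -0.0]
contact_force: [0.6, -0.4, 0.7]
finger_gap: 1.004
```

```bash
python3 - <<'E'
from h import *
tool(c2w([-15,225,178])[0],-1.03)
E
```

```text
t 2.1 tcp [468.4  20.9 262. ] case [[-77.4  73.5 262. ]] phi -0.6 zax [-0.001  0.001 -1.   ] F [ 0.6 -0.4  0.7] T [-0.03  0.01 -0.03] gap 1.0039901866408603 q [-0.2  -0.23  1.96  0.    1.41  1.38]
delta tool now [  63.5 -150.9   84.1]
delta in phi frame 62.4 -151.5 84.0
spin 0.4
```

Request:
{"api": "play_rows", "payload": {
  "steps": "0 15.5 -38 0 0.4;0 15.5 -38 0 0;0 15.5 -38 0 0;0 15.5 -37.5 0 0;0 0 0 28 0;0 0 0 28 0;0 0 0 28 0;0 0 0 0 0"
}}

```text
time: 2.9
tool_pos: [530.3, 166.1, 173.7]
tcp_rot: [0.001, 1.0, -0.013, -0.005]
contact_force: [-0.7, -0.3, -0.8]
finger_gap: 0.997
```

```bash
python3 - <<'E'
from h import *
tool(c2w([-15,225,178])[0],-1.03)
f=grab('wrist');save(f,'w1.png')
E
```

```text
t 2.9 tcp [530.3 166.1 173.7] case [[-18.1 219.9 173.7]] phi -1.5 zax [-0.009 -0.001 -1.   ] F [-0.7 -0.3 -0.8] T [-0.03 -0.01  0.03] gap 0.9974752772663723 q [ 0.1   0.08  1.84 -0.    1.23  1.7 ]
delta tool now [ 3.  -5.2 -4.3]
delta in phi frame 3.1 -5.1 -4.3
spin -0.4
```

View pics/w1.png

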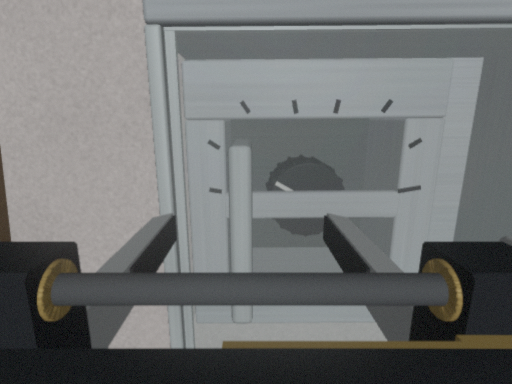

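Request:
{"api": "play_rows", "payload": {
  "steps": "0 3 -5 -4 -0.4;0 0 0 0 0;1 0 0 0 0;1 0 0 0 0;1 0 0 0 0;1 0 0 0 0;1 0 0 0 0;1 0 0 0 0",
  "squeeze": 15
}}

```text
time: 3.75
tool_pos: [536.5, 172.0, 182.4]
tcp_rot: [0.0, 1.0, -0.009, -0.0]
contact_force: [0.4, 0.2, 0.3]
finger_gap: 0.527
```

```bash
python3 - <<'E'
from h import *
tool(c2w([-15,225,178])[0],-1.03)
E
```

```text
t 3.75 tcp [536.5 172.  182.4] case [[-12.  225.8 182.4]] phi -1.0 zax [-0. -0. -1.] F [0.4 0.2 0.3] T [ 0.04  0.04 -0.08] gap 0.527163614346701 q [0.11 0.08 1.82 0.   1.24 1.7 ]
delta tool now [-3.   0.8  4.4]
delta in phi frame -3.0 0.8 4.4
spin 0.0
```

Request:
{"api": "play_rows", "payload": {
  "steps": "1 -3 0 4.5 0;1 0 0 0 0;1 0 0 0 0;1 0 0 0 0;1 0 0 0 0;1 0 0 0 0"
}}

```text
time: 4.35
tool_pos: [533.6, 170.7, 178.0]
tcp_rot: [0.002, 1.0, -0.009, -0.0]
contact_force: [-0.3, -5.6, 1.1]
finger_gap: 0.13
```

```bash
python3 - <<'E'
from h import *
tool(c2w([-15,225,178])[0],-1.03)
E
```

```text
t 4.35 tcp [533.6 170.7 178. ] case [[-14.9 224.5 178. ]] phi -1.0 zax [-0.    -0.003 -1.   ] F [-0.3 -5.6  1.1] T [-0.81  0.11  0.01] gap 0.1304251398693366 q [ 0.11  0.08  1.83 -0.    1.23  1.7 ]
delta tool now [-0.1 -0.5 -0. ]
delta in phi frame -0.1 -0.5 -0.0
spin 0.0
```

Request:
{"api": "play_rows", "payload": {
  "steps": "1 0 8 0 0;1 0 16 0 0;1 0 18 0 0;1 0 18 0 0;1 0 18 0 0;1 0 18 0 0;1 0 18 0 0;1 0 18 0 0;1 0 18 0 0;1 0 18 0 0;1 0 12 0 0;1 0 6 0 0;1 0 4 0 0;1 0 2 0 0;1 0 0 0 0"
}}

```text
time: 5.85
tool_pos: [530.1, -19.3, 178.0]
tcp_rot: [-0.0, 1.0, -0.009, -0.0]
contact_force: [0.3, 3.2, -0.0]
finger_gap: 0.125
```

```bash
python3 - <<'E'
from h import *
tool(c2w([-15,35,178])[0],-1.03)
E
```

```text
t 5.85 tcp [530.1 -19.3 178. ] case [[-15.   34.4 178. ]] phi -1.0 zax [-0.     0.001 -1.   ] F [ 0.3  3.2 -0. ] T [ 0.42 -0.1  -0.02] gap 0.12455197655292752 q [-0.25  0.01  1.9   0.    1.23  1.34]
delta tool now [-0.  -0.6 -0. ]
delta in phi frame -0.0 -0.6 -0.0
spin 0.0
```

Request:
{"api": "play_rows", "payload": {
  "steps": "1 0 3 0 0;1 0 0 0 0;0 0 -3 0 0;0 0 0 0 0;0 0 0 0 0;0 0 0 0 0;0 0 0 0 0;0 0 0 -20 0;0 0 0 -30 0;0 0 0 -30 0;0 0 -30 -10 0;0 0 -40 0 0;0 -10 -40 0 0;0 -10 -20 0 0;0 0 0 0 0;0 0 0 0 0"
}}

```text
time: 7.45
tool_pos: [512.6, 110.2, 268.0]
tcp_rot: [0.0, 1.0, -0.009, 0.0]
contact_force: [0.5, -0.2, 0.8]
finger_gap: 0.995
```

```bash
python3 - <<'E'
from h import *
tool(c2w([-15,168,178])[0],-1.03)
f=grab('wrist');save(f,'w2.png')
import pickle;pickle.dump(f,open('w2.pkl','wb'))
E
```

```text
t 7.45 tcp [512.6 110.2 268. ] case [[-34.8 163.6 268. ]] phi -1.0 zax [ 0.    -0.001 -1.   ] F [ 0.5 -0.2  0.8] T [-0.01  0.02  0.03] gap 0.9949104518140942 q [-0.   -0.09  1.83 -0.    1.4   1.58]
delta tool now [19.8 -4.4 90. ]
delta in phi frame 19.8 -4.4 90.0
spin 0.0
```

View pics/w2.png

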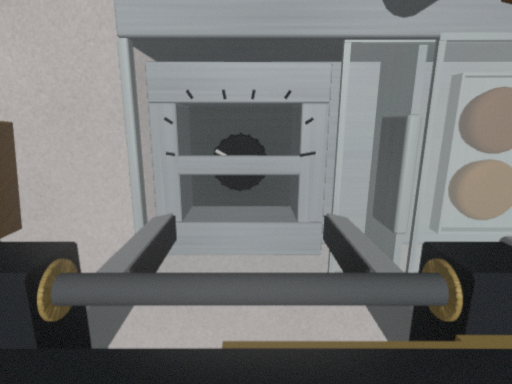

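The lid is open, its pull now at about (410,170). The well spans columns 177–302 and rows 102–222, with the bar at about row 165.

```bash
python3 - <<'E'
from h import *
import pickle;f=pickle.load(open('w2.pkl','rb'))
print('well',w2c(onz(f,[(177,130),(302,130),(240,102),(240,222)],126)))
print('bar',w2c(onz(f,[(240,156),(240,174)],126)))
print('knob L/R',w2c(onz(f,[(211,163),(267,163)],112)))
print('pull',w2c(onz(f,[(412,115),(404,233)],192)))
P=w2c(cloud(f).reshape(-1,3)).reshape(384,512,3)
m=(abs(P[...,2]-122)<6); m[240:]=0; q=P[m]
row=lambda v:P[v,150:330:1]
b=q[(abs(q[:,0]+15)<25)&(abs(q[:,1]-168)<40)];print('bar x',b.min(0),b.max(0))
k=P[:240][(P[:240,:,2]>95)&(P[:240,:,2]<116)].reshape(-1,3);k=k[np.hypot(k[:,0]+15,k[:,1]-168)<45];print('knob',len(k),np.percentile(k,[2,98],axis=0))
E
```

```text
well [[ 22.68642572 235.93150255 126.        ]
 [ 22.79515062 110.61817466 126.        ]
 [ 49.68453181 172.61833808 126.        ]
 [-74.38045123 173.40649192 126.        ]]
bar [[ -3.30317304 172.95663541 126.        ]
 [-21.96346819 173.0751519  126.        ]]
knob L/R [[-12.44431711 204.62113397 112.        ]
 [-12.39977359 144.38349602 112.        ]]
pull [[ 36.03679934  37.34218655 192.        ]
 [-61.1871365   31.90214433 192.        ]]
bar x [-22.61827199 128.37962392 121.22902499] [ -2.36020745 207.99555029 127.78435946]
knob 1366 [[-40.18132966 149.82654045 106.94816976]
 [ 16.14750992 198.42428911 113.00024381]]
```

Request:
{"api": "play_rows", "payload": {
  "steps": "0.12 0 0 0 -8.3;0.12 0 0 0 -8.3;0.12 0 0 0 -8.3;0.12 0 0 0 -8.3;0.12 0 0 0 -8.3;0.12 0 0 0 -8.3;0.12 0 0 0 -8.3;0.12 0 0 0 -8.3;0.12 0 0 0 -8.3;0.12 0 0 0 -8.3;0.12 0 0 0 -8.3;0.12 0 0 0 -8.3;0.12 0 0 0 -8.3;0.12 0 0 0 -8.3;0.12 0 0 0 -8.3;0.12 0 0 0 -8.3;0.12 0 0 0 0;0.12 0 0 0 0"
}}

```text
time: 9.3
tool_pos: [512.9, 109.5, 267.9]
tcp_rot: [0.0, 0.411, 0.912, -0.0]
contact_force: [0.4, 0.4, -0.3]
finger_gap: 0.88
```

```bash
python3 - <<'E'
from h import *
tool(c2w([-14,174,94])[0],132)
import pickle;f=pickle.load(open('w2.pkl','rb'));print(np.round(f['mount'],2))
E
```

```text
t 9.3 tcp [512.9 109.5 267.9] case [[-34.6 162.9 267.9]] phi 131.5 zax [ 0. -0. -1.] F [ 0.4  0.4 -0.3] T [ 0.   -0.12 -0.01] gap 0.880282929836026 q [-0.01 -0.09  1.83 -0.    1.4  -0.73]
delta tool now [ -5.7  22.7 173.9]
delta in phi frame -5.9 22.6 173.9
spin -0.5
[[ 0.0000e+00  9.7000e-01  2.3000e-01  6.6120e+01]
 [ 1.0000e+00 -0.0000e+00 -0.0000e+00  2.0000e-02]
 [-0.0000e+00  2.3000e-01 -9.7000e-01 -1.6186e+02]
 [ 0.0000e+00  0.0000e+00  0.0000e+00  1.0000e+00]]
```

Request:
{"api": "play_rows", "payload": {
  "steps": "0.12 -5.7 22.7 0 0;0.12 0 0 30 0;0.12 0 0 40 0;0.12 0 0 30 0;0.12 0 0 10 0;0.12 0 0 0 0;0.12 0 0 0 0;0.12 0 0 0 0"
}}

```text
time: 10.1
tool_pos: [534.7, 121.3, 160.2]
tcp_rot: [0.002, 0.409, 0.913, 0.001]
contact_force: [0.8, 0.4, 1.0]
finger_gap: 0.879
```

```bash
python3 - <<'E'
from h import *
tool(c2w([-14,174,94])[0],132)
f=grab('wrist');save(f,'w3.png')
E
```

```text
t 10.1 tcp [534.7 121.3 160.2] case [[-13.  175.1 160.2]] phi 131.7 zax [ 0.004  0.    -1.   ] F [0.8 0.4 1. ] T [-0.01 -0.1  -0.02] gap 0.8791651463933376 q [ 0.02  0.07  1.87 -0.    1.19 -0.71]
delta tool now [ 0.1 -1.7 66.2]
delta in phi frame -0.1 -1.5 66.2
spin -0.3
```

View pics/w3.png

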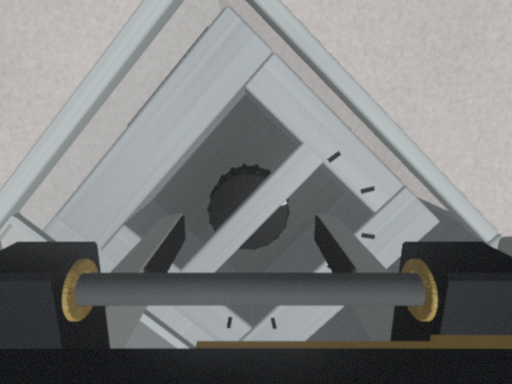

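Request:
{"api": "play_rows", "payload": {
  "steps": "0.12 0 -1 15 0;0.12 0 0 20 0;0.12 0 0 20 0;0.12 0 0 11 0;0.12 0 0 0 0;1 0 0 0 0;1 0 0 0 0;1 0 0 0 0;1 0 0 0 0;1 0 0 0 0",
  "squeeze": 25
}}

```text
time: 11.15
tool_pos: [533.8, 121.2, 93.0]
tcp_rot: [0.001, 0.409, 0.913, 0.001]
contact_force: [3.1, 3.4, 0.5]
finger_gap: 0.636
```

```bash
python3 - <<'E'
from h import *
tool(c2w([-14,174,94])[0],132)
E
```

```text
t 11.15 tcp [533.8 121.2  93. ] case [[-13.9 174.9  93. ]] phi 131.8 zax [ 0.003  0.001 -1.   ] F [3.1 3.4 0.5] T [ 0.41 -0.53 -0.04] gap 0.6356798685975951 q [ 0.02  0.16  1.91  0.    1.07 -0.71]
delta tool now [-0.6 -0.7 -1. ]
delta in phi frame -0.6 -0.7 -1.0
spin -0.2
```

Request:
{"api": "play_rows", "payload": {
  "steps": "1 0 0 0 4;1 0 0 0 6;1 0 0 0 6;1 0 0 0 6;1 0 0 0 6;1 0 0 0 6;1 0 0 0 6;1 0 0 0 0"
}}

```text
time: 11.95
tool_pos: [534.2, 121.3, 93.1]
tcp_rot: [0.001, 0.697, 0.717, 0.002]
contact_force: [6.6, 5.1, -1.9]
finger_gap: 0.633
```

```bash
python3 - <<'E'
from h import *
tool(c2w([-14,174,94])[0],47)
E
```

```text
t 11.95 tcp [534.2 121.3  93.1] case [[-13.5 175.1  93.1]] phi 91.7 zax [ 0.004  0.002 -1.   ] F [ 6.6  5.1 -1.9] T [ 0.57 -0.72 -0.15] gap 0.6333126577639402 q [ 0.02  0.16  1.91  0.    1.06 -0.01]
delta tool now [-1.1 -0.6 -0.9]
delta in phi frame -1.2 0.3 -0.9
spin 44.7
```

Request:
{"api": "play_rows", "payload": {
  "steps": "1 0 0 0 6;1 0 0 0 6;1 0 0 0 6;1 0 0 0 6;1 0 0 0 6;1 0 0 0 6;1 0 0 0 6;1 0 0 0 2;1 0 0 0 0"
}}

```text
time: 12.85
tool_pos: [534.7, 121.2, 93.0]
tcp_rot: [0.0, 0.915, 0.404, 0.003]
contact_force: [7.6, 3.3, -3.0]
finger_gap: 0.636
```

```bash
python3 - <<'E'
from h import *
tool(c2w([-14,174,94])[0],132)
E
```

```text
t 12.85 tcp [534.7 121.2  93. ] case [[-13. 175.  93.]] phi 47.7 zax [ 0.006  0.001 -1.   ] F [ 7.6  3.3 -3. ] T [ 0.62 -0.87 -0.13] gap 0.6356498424077341 q [0.02 0.16 1.91 0.   1.06 0.75]
delta tool now [-1.4 -0.1 -1. ]
delta in phi frame 0.0 -1.4 -1.0
spin -84.3
```

Request:
{"api": "play_rows", "payload": {
  "steps": "0.12 0 0 0 0;0.12 0 0 0 0;0.12 0 0 0 0;0.12 0 0 0 0;0.12 -1 0 0 -4.5;0.12 0 0 0 -8;0.12 0 0 0 -8;0.12 0 0 0 -8;0.12 0 0 0 -8;0.12 0 0 0 -8;0.12 0 0 0 -8;0.12 0 0 0 -8;0.12 0 0 0 -8;0.12 0 0 0 -8;0.12 0 0 0 -8;0.12 0 0 0 0;0.12 0 0 0 0"
}}

```text
time: 14.55
tool_pos: [531.7, 119.9, 91.9]
tcp_rot: [-0.0, 0.406, 0.914, -0.0]
contact_force: [0.3, -0.6, -0.5]
finger_gap: 0.878
```

```bash
python3 - <<'E'
from h import *
tool(c2w([-14,174,94])[0],132)
E
```

```text
t 14.55 tcp [531.7 119.9  91.9] case [[-15.9 173.6  91.9]] phi 132.1 zax [-0. -0. -1.] F [ 0.3 -0.6 -0.5] T [-0.02 -0.15 -0.05] gap 0.8780171843746372 q [ 0.01  0.16  1.91 -0.    1.07 -0.72]
delta tool now [-1.   1.7 -2.1]
delta in phi frame -1.0 1.7 -2.1
spin 0.1
```

Request:
{"api": "play_rows", "payload": {
  "steps": "0.12 -0.9 2.4 -2 0;1 0 0 0 0;1 0 0 0 0;1 0 0 0 0;1 0 0 0 0;1 0 0 0 0;1 0 0 0 4;1 0 0 0 6;1 0 0 0 6;1 0 0 0 6;1 0 0 0 6;1 0 0 0 6;1 0 0 0 6;1 0 0 0 0"
}}

```text
time: 15.95
tool_pos: [534.3, 120.9, 93.9]
tcp_rot: [0.0, 0.693, 0.721, 0.0]
contact_force: [2.3, -0.8, -1.2]
finger_gap: 0.634
```

```bash
python3 - <<'E'
from h import *
tool(c2w([-14,174,94])[0],47)
E
```

```text
t 15.95 tcp [534.3 120.9  93.9] case [[-13.3 174.7  93.9]] phi 92.3 zax [ 0.  0. -1.] F [ 2.3 -0.8 -1.2] T [-0.01 -0.17 -0.08] gap 0.634093334179885 q [ 0.02  0.16  1.91  0.    1.07 -0.02]
delta tool now [-0.7 -0.7 -0.1]
delta in phi frame -1.0 -0.0 -0.1
spin 45.3
```

Request:
{"api": "play_rows", "payload": {
  "steps": "1 0 0 0 5;1 0 0 0 5"
}}

```text
time: 16.15
tool_pos: [534.4, 120.9, 93.9]
tcp_rot: [0.0, 0.753, 0.658, 0.0]
contact_force: [1.7, 0.4, -0.8]
finger_gap: 0.634
```

Request:
{"api": "play_rows", "payload": {
  "steps": "1 0 0 0 4;1 0 0 0 4"
}}

```text
time: 16.35
tool_pos: [534.4, 120.9, 94.0]
tcp_rot: [0.0, 0.797, 0.604, 0.0]
contact_force: [1.4, 3.9, 0.4]
finger_gap: 0.631
```

```bash
python3 - <<'E'
from h import *
tool(None,47)
f=grab('wrist');save(f,'w4.png')
E
```

```text
t 16.35 tcp [534.4 120.9  94. ] case [[-13.3 174.7  94. ]] phi 74.3 zax [ 0.001 -0.    -1.   ] F [1.4 3.9 0.4] T [ 0.61 -0.27  0.81] gap 0.6314717501127619 q [ 0.02  0.16  1.91 -0.    1.07  0.29]
spin 27.3
```

View pics/w4.png

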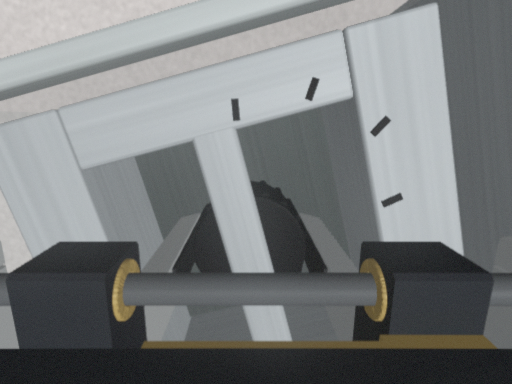

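Request:
{"api": "play_rows", "payload": {
  "steps": "1 0 0 0 2;1 0 0 0 0"
}}

```text
time: 16.6
tool_pos: [534.4, 120.9, 94.0]
tcp_rot: [0.0, 0.807, 0.591, 0.0]
contact_force: [1.0, 0.4, -1.5]
finger_gap: 0.633
```

Request:
{"api": "play_rows", "payload": {
  "steps": "0.12 0 0 0 0;0.12 0 0 0 0;0.12 0 0 0 0;0.12 0 0 0 0;0.12 0 0 -15 0;0.12 0 0 -30 0;0.12 0 0 -40 0;0.12 0 0 -40 0;0.12 0 0 -40 5;0.12 0 0 0 8;0.12 0 0 0 8;0.12 0 0 0 8;0.12 0 0 0 8;0.12 0 0 0 8;0.12 0 0 0 8;0.12 0 0 0 8;0.12 0 0 0 8;0.12 0 0 0 6;0.12 0 0 0 0;0.12 0 0 0 0"
}}

```text
time: 18.6
tool_pos: [534.3, 120.9, 259.8]
tcp_rot: [-0.0, 1.0, -0.023, 0.0]
contact_force: [0.1, -0.2, 0.3]
finger_gap: 0.88
```

```bash
python3 - <<'E'
from h import *
tool(c2w([-15,35,178])[0],-1.03)
f=grab('wrist');save(f,'w5.png')
E
```

```text
t 18.6 tcp [534.3 120.9 259.8] case [[-13.4 174.7 259.8]] phi -2.6 zax [ 0.001  0.    -1.   ] F [ 0.1 -0.2  0.3] T [ 0.02 -0.03  0.03] gap 0.8796726411176068 q [ 0.02 -0.03  1.78  0.    1.38  1.63]
delta tool now [  2.1 139.7  81.8]
delta in phi frame -1.6 139.7 81.8
spin -1.6
```

View pics/w5.png

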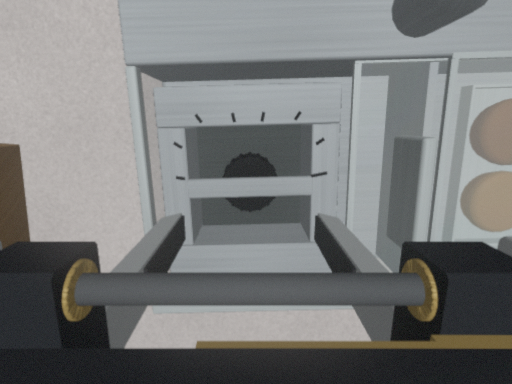

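Request:
{"api": "play_rows", "payload": {
  "steps": "0 2 25 0 -1.6;0 -1 40 0 0;0 -1 40 0 0;0 -1 35 0 0;0 0 0 0 0;0 0 0 0 0"
}}

```text
time: 19.25
tool_pos: [529.8, -19.4, 259.2]
tcp_rot: [-0.0, 1.0, -0.01, 0.0]
contact_force: [0.0, 0.2, 0.5]
finger_gap: 1.003
```

```bash
python3 - <<'E'
from h import *
tool(c2w([-15,35,178])[0],-1.03)
f=grab('wrist');g=grab('top')
# knob crop in both
def proj(f,p):
    q=(np.array(p)-f['o'])@f['R'];q=q*[1,-1,-1]
    return cv2.projectPoints(q.reshape(1,3),np.zeros(3),np.zeros(3),np.array(f['intrinsics']),np.array(f['distortion']))[0].ravel()
p=c2w([-14,174.5,112])[0]
out=[]
for a,r in((f,60),(g,16)):
    u,v=proj(a,p).astype(int);print(u,v)
    c=a['color'][max(v-r,0):v+r,max(u-r,0):u+r];out.append(cv2.resize(c,(390,390),interpolation=cv2.INTER_CUBIC))
o=cv2.convertScaleAbs(np.hstack(out),alpha=1.6)
cv2.imwrite('pics/knob.png',o[:,:,::-1])
E
```

```text
t 19.25 tcp [529.8 -19.4 259.2] case [[-15.4  34.3 259.2]] phi -1.2 zax [ 0.  0. -1.] F [0.  0.2 0.5] T [ 0.    0.03 -0.02] gap 1.0028345239022984 q [-0.25 -0.07  1.83  0.    1.38  1.34]
delta tool now [ 0.3 -0.7 81.2]
delta in phi frame 0.4 -0.7 81.2
spin -0.1
117 184
215 192
```

View pics/knob.png

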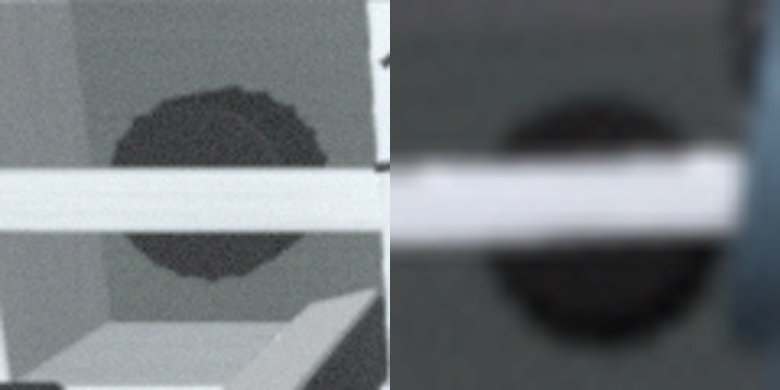

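```bash
python3 - <<'E'
from h import *
import pickle;f=pickle.load(open('w2.pkl','rb'))
c=f['color'][130:190,205:275].astype(int)
m=(c.min(2)>120); m[26:]=0
v,u=np.nonzero(m);print(c2:=list(zip(u+205,v+130))[:60])
k=w2c(onz(f,[(216,150.5),(227,156)],112))-[-12.4,174.5,0];print(k, np.degrees(np.arctan2(k[:,0],k[:,1])))
t=w2c(onz(f,[(169,154),(308,154)],126))-[-12.4,173.5,0];print('ticks',t,np.degrees(np.arctan2(t[:,0],t[:,1])))
E
```

```text
[(np.int64(216), np.int64(150)), (np.int64(217), np.int64(150)), (np.int64(218), np.int64(150)), (np.int64(216), np.int64(151)), (np.int64(217), np.int64(151)), (np.int64(218), np.int64(151)), (np.int64(219), np.int64(151)), (np.int64(220), np.int64(151)), (np.int64(216), np.int64(152)), (np.int64(217), np.int64(152)), (np.int64(218), np.int64(152)), (np.int64(219), np.int64(152)), (np.int64(220), np.int64(152)), (np.int64(221), np.int64(152)), (np.int64(222), np.int64(152)), (np.int64(218), np.int64(153)), (np.int64(219), np.int64(153)), (np.int64(220), np.int64(153)), (np.int64(221), np.int64(153)), (np.int64(222), np.int64(153)), (np.int64(223), np.int64(153)), (np.int64(224), np.int64(153)), (np.int64(220), np.int64(154)), (np.int64(221), np.int64(154)), (np.int64(222), np.int64(154)), (np.int64(223), np.int64(154)), (np.int64(224), np.int64(154)), (np.int64(225), np.int64(154)), (np.int64(221), np.int64(155)), (np.int64(222), np.int64(155)), (np.int64(223), np.int64(155)), (np.int64(224), np.int64(155)), (np.int64(225), np.int64(155))]
[[ 13.34177956  24.41182356 112.        ]
 [  7.49536355  12.79072929 112.        ]] [28.65790204 30.37028998]
ticks [[ 11.07296752  71.91108735 126.        ]
 [ 11.18333032 -70.00545389 126.        ]] [  8.75373012 170.9237227 ]
```

Start angle was about 0.34 rad (line at 29°, first tick at about 9–10°). The 144° I turned it, against the roughly 141° available, plus the torque jump to 0.81 N m, confirms the end stop. Next I'll close the lid.

Request:
{"api": "play_rows", "payload": {
  "steps": "0 0 -0.7 30 0;0 0 0 30 0;0 0 0 21 0;0 0 0 0 0;1 0 0 0 0;1 0 0 0 0;1 0 0 0 0;1 0 0 0 0;1 0 0 0 0;1 0 0 0 0;1 0 0 0 0;1 0 0 0 0;1 0 0 0 0;1 0 0 0 0;1 0 0 0 0;1 0 0 0 0",
  "squeeze": 15
}}

```text
time: 20.95
tool_pos: [529.8, -18.5, 177.9]
tcp_rot: [0.0, 1.0, -0.01, -0.0]
contact_force: [0.1, -1.1, 0.1]
finger_gap: 0.126
```

```bash
python3 - <<'E'
from h import *
tool(c2w([-15,225,178])[0],-1.03)
E
```

```text
t 20.95 tcp [529.8 -18.5 177.9] case [[-15.4  35.2 177.9]] phi -1.1 zax [-0. -0. -1.] F [ 0.1 -1.1  0.1] T [-0.13  0.03  0.05] gap 0.12604102873934975 q [-0.25  0.01  1.9  -0.    1.23  1.34]
delta tool now [ 1.000e-01 -1.898e+02 -1.000e-01]
delta in phi frame 0.4 -189.8 -0.1
spin -0.1
```

Request:
{"api": "play_rows", "payload": {
  "steps": "1 0 -8 0 0;1 0 -16 0 0;1 0 -18 0 0;1 0 -18 0 0;1 0 -18 0 0;1 0 -18 0 0;1 0 -18 0 0;1 0 -18 0 0;1 0 -18 0 0;1 0 -18 0 0;1 0 -12 0 0;1 0 -6 0 0;1 0 -4 0 0;1 0 -2 0 0;1 0 -2 0 0;1 0 -1 0 0"
}}

```text
time: 22.55
tool_pos: [533.2, 170.9, 177.8]
tcp_rot: [0.006, 1.0, -0.01, -0.001]
contact_force: [-3.8, -23.3, 2.7]
finger_gap: 0.126
```

```bash
python3 - <<'E'
from h import *
tool(c2w([-15,225,178])[0],-1.03)
E
```

```text
t 22.55 tcp [533.2 170.9 177.8] case [[-15.3 224.7 177.8]] phi -1.1 zax [-0.003 -0.013 -1.   ] F [ -3.8 -23.3   2.7] T [-4.02  0.6   0.02] gap 0.12596658006236658 q [ 0.11  0.08  1.82 -0.01  1.24  1.71]
delta tool now [ 0.3 -0.3 -0.2]
delta in phi frame 0.3 -0.3 -0.2
spin -0.1
```

Request:
{"api": "play_rows", "payload": {
  "steps": "1 0 2 0 0;0 0 0 0 0;0 0 0 0 0;0 0 0 0 0;0 0 0 0 0;0 0 0 0 0;0 0 0 0 0;0 0 0 -20 0;0 0 0 -40 0;0 0 0 -40 0;0 -20 0 -10 0;0 -30 0 0 0;0 0 0 0 0;0 0 0 0 0"
}}

```text
time: 23.95
tool_pos: [483.5, 175.6, 288.1]
tcp_rot: [-0.0, 1.0, -0.01, 0.0]
contact_force: [-1.0, 0.5, -0.1]
finger_gap: 1.001
```

```bash
python3 - <<'E'
from h import *
tool()
f=grab('wrist');g=grab('scene')
c=cv2.resize(g['color'][100:260,90:350],(624,384),interpolation=cv2.INTER_CUBIC)
cv2.imwrite('pics/fin.png',np.vstack([cv2.resize(c,(480,295)),cv2.resize(f['color'],(400,300))[:, :400].copy() if 0 else cv2.resize(f['color'],(480,300))])[:,:,::-1])
g2=grab('top');P=cloud(g2);C=w2c(P.reshape(-1,3)).reshape(P.shape)
for h,fr in((0,g2),(1,g),(2,f)):
    C=w2c(cloud(fr).reshape(-1,3));q=C[(C[:,2]>172)&(C[:,2]<198)&(abs(C[:,0]+15)<60)&(abs(C[:,1])<270)]
    for s in(1,-1):
        k=q[q[:,1]*s>150];print(h,s,len(k),k.mean(0) if len(k) else '')
E
```

```text
t 23.95 tcp [483.5 175.6 288.1] case [[-65.1 228.5 288.1]] phi -1.1 zax [ 0.001  0.    -1.   ] F [-1.   0.5 -0.1] T [0.05 0.01 0.06] gap 1.0005031623583054 q [ 0.13 -0.13  1.83 -0.    1.44  1.72]
0 1 5 [-55.5640901  226.8226029  191.88012789]
0 -1 163 [ -15.94544371 -224.22489414  189.03607826]
1 1 90 [-10.16614598 224.4922743  188.91101739]
1 -1 89 [ -11.45697104 -223.33136649  185.60344251]
2 1 1573 [-10.21196737 224.09877345 191.20372065]
2 -1 0
```

View pics/fin.png

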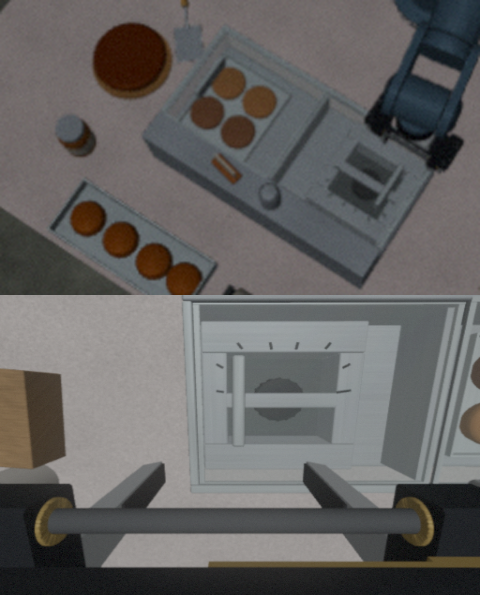

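```bash
python3 -c "
from cell import env
print(env.sign_off())"
```

```text
the job is handed in; nothing more can be done
None
```

The job is done and handed in at about 24 s of the 72 s allowed. I slid the left lid, over the heat dial, fully open, turned the dial clockwise to its end stop in two grips, then slid the lid fully shut.

**Dial:** It started at about 0.34 rad by its white line. I turned it about 144°, where about 141° was available. The wrist torque jumped to 0.81 N m near the end of the second grip, well away from where the fingers would meet the guard bar. I never saw the white line at the end, because the guard bar hides it. It would lie there if the dial is at full heat.

**Lids:** The left lid pressed against its shut stop with 23 N, and its pull then measured y ≈ 224–225 mm in two of three cameras (225 is shut). The overhead camera read 227 from only 5 points, as the arm was in the way. The right lid's pull is still at about -224 mm, so it stayed shut.

**Other things:** In the final pictures the shaker, card stand and big pie look where they were. I did not measure them or check the box, mug and spatula individually. At the end the gripper was open, about 80 mm clear above the lid's pull and touching nothing.

**Check that disagreed:** The wrist torque read about -0.1 N m just after each mid-turn pause, where I would have expected about +0.12. I put that down to the arm settling and relied on the jump at the stop and the angle count.

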